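# Squeeze-test a prototype bangle with a one-hand ratchet clamp and a peak-hand force dial

### The arm

A 6-joint arm with a two-finger parallel gripper is mounted at the origin on the work surface; the furniture and walls round the work are solid. World frame = base frame: x ahead of the robot, y to its left, z up, the work surface at z = 0. Lengths are in mm, angles in rad, forces in N, time in s.
With the tool pointing down it reaches from about 275 to 825 mm from the base axis. Payload 5.2 kg.
Tool frame: the origin (TCP) lies at the very end of the fingers, on their centre line; the grasp point (between the pads) lies 19 mm behind it; z points along the fingers, y is the line along which they close (so a half turn about z gives the same grasp; the last joint's range is limited). The gripper opens to 93 mm and grips with 3 to 60 N. Pads are 15 mm wide; open, the fingers measure 128 mm over their backs; the gripper's body (75 mm by 188 mm) begins 65 mm behind the grasp point.
Start: joints at [1.118, 0.259, 1.535, -0, 1.348, -0.203], TCP at [135.943, 532.939, 218.653] pointing down, gripper open.
Joint ranges: [-3.14, 3.14], [-0.91, 2.08], [0.19, 2.58], [-1.22, 4.36], [0.22, 2.71], [-3.12, 3.12]. Speed limits (rad/s): [2.57, 2.57, 3.14, 3.14, 3.14, 3.14].

### API

Orientations are given as [roll, pitch, yaw] about the fixed x, y, z axes, in that order (R = Rz(yaw) Ry(pitch) Rx(roll)).
In Python, from bench import robot, imaging gives the robot as it stands (robot), with the cameras (imaging). Calls block until the motion is done:
- robot.move_ptp(position, orientation): joint-space move of the TCP to a pose.
- robot.move_linear(position, ori=None, speed=150, f_stop=None): straight line of the TCP; ori=None keeps the orientation; speed is the mean speed in mm/s. With f_stop (N) it stops when the force on the tool has changed by that much, and returns True; else False.
- robot.move_j(angles): joint-space move.
- robot.move_gripper(opening): opening from 0.0 (shut) to 1.0 (fully open); the grip force is fixed at half the most; returns when the fingers have stopped.
- robot.sleep(seconds).
- robot.inverse_kinematics(position, orientation): joint angles nearest the present ones, or None.
- imaging.get_image(name): name is "scene" or "top" or "wrist"; returns a dict with "img" (400x640x3 uint8, blue, green, red), "fovy" (degrees; the focal length in pixels is half the picture's height over the tangent of half this angle, whatever the lens; pixels are square), "cx", "cy" (the principal point, pixels), "eye" and "orientation" of the camera in the world. Camera axes: x right, y down, z forward; pixel columns grow to the right and rows downward; lengths in mm; the calibration is good to about 2 mm. A picture is of the moment at which its call begins. There is no depth.
A pose or a line that the arm cannot do raises robot.MotionError and nothing moves.
- robot.hand_in(): hands the job in; it is judged then, once.
Readings, each from a call of its own:
- robot.current_t(): time.
- robot.current_qpos(): joint angles.
- robot.current_joint_vel(): joint speeds.
- robot.current_joint_efforts(): joint torques, N m.
- robot.current_tcp_pos(): TCP position.
- robot.current_eef_rot(): TCP orientation.
- robot.current_contact_force(): force on the tool from outside, world axes, zero at the start.
- robot.current_ft_torque(): the same for the moment, N m.
- robot.current_gripper_width(): opening from 0.0 (shut) to 1.0 (fully open).
- robot.current_finger_force(): force on a finger pad.
Only numpy, scipy, OpenCV 4.12 (cv2) and the standard library are available. Lean on these libraries where they do the work, as an engineer would, in place of code of your own. Each camera call takes 0.05 s, during which the arm holds its last target. There are 200 camera calls.

### The job

Squeeze-test the bangle lying on the little test stand: first turn the black knob on the dial back until the red peak hand rests on its zero stop, so that it records this test only. Then pump the clamp's trigger until the jaw presses the bangle against the gauge, and squeeze on gently until the black needle stands in the green band; never let it run into the red or it is crushed. Drive the jaw by the trigger alone, leave the things around in peace, and finish still holding the trigger squeezed with the needle in the green.

Things in the scene. Friction and masses are not known exactly. Their poses are not given: they have to be found in the camera images.
- rig: test stand fixed to the table: grey plate 100x425 mm, top 12 mm high, with the dial gauge at its +y end and the orange clamp at its -y end; the toothed bar and the jaw's travel run along +y at 29 mm height. Origin on the table under the middle of the stand; x away from the handle, y from the clamp to the gauge, z up. Nothing above 52 mm but the dial's knob
- reset_knob (a point): centre of the top of the dial's black fluted reset knob, 24 mm across, 20 mm tall, top 80 mm above the table, its underside 7 mm above the 43 mm radius bezel (53 mm). It turns about the vertical and carries the red hand; very light friction (0.003 N m)
- peak (a joint): angle (rad) of the red peak hand and its knob: 0 on the zero stop, growing clockwise seen from above, so the reset is anticlockwise. The rising needle pushes it along and it stays at the highest reading; it starts at an old reading of 0.8 to 1.35
- needle (a joint): angle (rad) of the black needle, clockwise from above from 0 (no load): 0.117 rad per newton of load on the bangle. Green band 1.40 to 2.33 rad (12 to 20 N), red from 2.33 rad. The gauge's anvil gives 0.31 mm per newton: once the bangle is pinched the load grows 3.2 N per mm of jaw advance
- jaw_feed (a joint): advance of the jaw and its toothed bar (m), 0 as far back as it goes; at 0 the jaw is 107 mm from the anvil, the bangle is 78 mm wide along the bar. Teeth 5 mm apart; a light brake (4 N) keeps the jaw where it is when the trigger springs out, but under load it slips back until 4 N or less is left: load lasts only while the trigger is held
- trigger_turn (a joint): trigger angle (rad): 0 let out, 0.36 squeezed to its stop. A full squeeze feeds the jaw 8 to 13 mm: 36 mm per rad after 0 to 5 mm of tooth slack. It must come back close to 0 for the pawl to take fresh teeth. It springs out by itself in 0.4 s, with 2 to 4 N; holding 16 N on the bangle takes 12 to 20 N on trigger_pad
- trigger_pad (a point): middle of the outer face (towards +y of the stand) of the black trigger, where to press it towards the handle: 58 mm long across the bar, 30 mm tall, 15 to 45 mm above the table, turning about a vertical pin 60 mm from here; let out, this face is 54 mm from handle_pad along y, squeezed to the stop 32 mm
- handle_pad (a point): middle of the outer face (towards -y of the stand) of the orange handle, 34 mm tall (13 to 47 mm above the table), 92 mm long along the stand's x, fixed: only the trigger moves, so fingers straddling both from above should be centred where the squeezed pair will be, about 16 mm from here along +y; free space around below 47 mm
- ring: white oval bangle under test, 78x94 mm, 31 mm high, lying on the plate between jaw and anvil, long side across the bar; origin at the centre of its underside. Loose (90 g): the jaw pushes it along against the anvil
- anvil: flat anvil on the gauge's plunger, 50 mm wide, 32 mm tall; origin in the middle of its face that looks to -y of the stand, 77 mm from the stand's origin along y when unloaded
- trigger: the black trigger lever that the fingers press; its origin on its pivot pin, at 48 mm towards -x and 130 mm towards -y from the stand's origin, 29 mm high
- jaw: moving jaw (orange, rubber face 50x32 mm) with its toothed bar, whose tail sticks out behind the clamp; leave it to the trigger
- notebook: blue notebook 210x152x14 mm lying to the left in front of the stand; leave it
- flask: small white bottle 47 mm across, 98 mm tall, standing to the right of the stand; leave it
- pot: black open pot 85 mm across, 58 mm tall, standing to the left of the stand; leave it

How it is judged:
By the outcome, as a careful person would: the job done as asked, in the order asked, and still so for the second after the job is handed in, while the arm keeps its last pose, push and grip.
It also fails if it takes over 64 s, if anything falls off the work surface, if the arm or the gripper's body presses on something with over 40 N, if the wrist force passes 120 N, or if a joint passes its speed limit or range.

## Working session

There is one attempt and no reset: what is moved stays moved. The work goes in short steps, each a Python script; the robot and the scene stay as the last script left them, time stands still between calls to the robot, and variables do not carry over. Pictures are saved under pics/ and viewed, at most 10 in all, crops included, and the job is handed in when it is done.

```bash
ls; mkdir -p pics; cat > h.py <<'E'
import numpy as np, cv2
from bench import robot, imaging
from scipy.spatial.transform import Rotation as R
def cam(n,save=None):
    d=imaging.get_image(n)
    if save: cv2.imwrite('pics/'+save+'.png',d['img'])
    return d
def rot(o):
    o=np.array(o,float)
    return o if o.shape==(3,3) else R.from_euler('xyz',o).as_matrix()
def ray(d,u,v):
    f=200/np.tan(np.radians(d['fovy'])/2)
    w=rot(d['orientation'])@np.array([(u-d['cx'])/f,(v-d['cy'])/f,1.])
    return np.array(d['eye'],float),w/np.linalg.norm(w)
def at(d,u,v,z):
    e,w=ray(d,u,v); return e+w*(z-e[2])/w[2]
def proj(d,p):
    f=200/np.tan(np.radians(d['fovy'])/2)
    c=rot(d['orientation']).T@(np.array(p,float)-np.array(d['eye'],float))
    return np.array([d['cx']+f*c[0]/c[2],d['cy']+f*c[1]/c[2]])
def tri(*rays):
    A=np.zeros((3,3));b=np.zeros(3)
    for e,w in rays:
        P=np.eye(3)-np.outer(w,w);A+=P;b+=P@e
    p=np.linalg.solve(A,b); return p,[np.linalg.norm((np.eye(3)-np.outer(w,w))@(p-e)) for e,w in rays]
E
python3 - <<'E'
from h import *
import pickle
D={}
for n in('scene','top','wrist'):
    D[n]=cam(n,n+'0'); d=D[n]; print(n,d['fovy'],d['cx'],d['cy'],d['eye'],d['orientation'])
pickle.dump(D,open('d0.pkl','wb'))
print(robot.current_eef_rot(),robot.current_t())
E
```

```text
bench.py
pics
scene 47.209967341027934 316.27131289345004 203.67601730688398 [  35.81678388 -756.04489094  846.1419081 ] [-2.29435229e+00 -2.12444139e-03 -5.28979891e-01]
top 55.916849161495826 322.02747054245293 203.80459159174708 [ 305.35542123   -5.42897658 1066.98722368] [-2.97580737 -0.02688328 -1.54916445]
wrist 62.7415608224699 325.36239601615154 191.55091151610398 [ 62.84586796 552.48802247 384.27809803] [2.86269132e+00 1.86478121e-03 1.32023856e+00]
[-3.14028855e+00 -2.64357599e-04  2.89177582e+00] 0.15
```

View pics/top0.png

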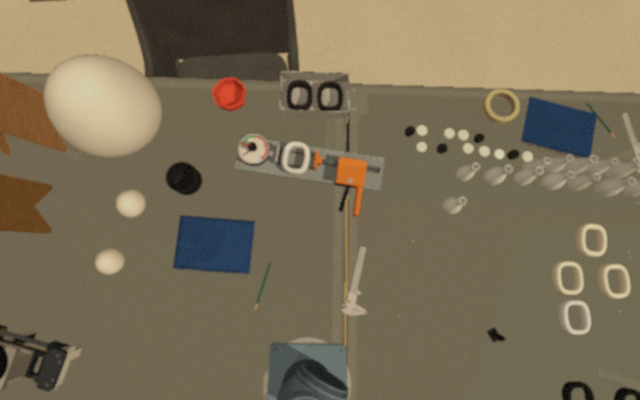

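View pics/scene0.png

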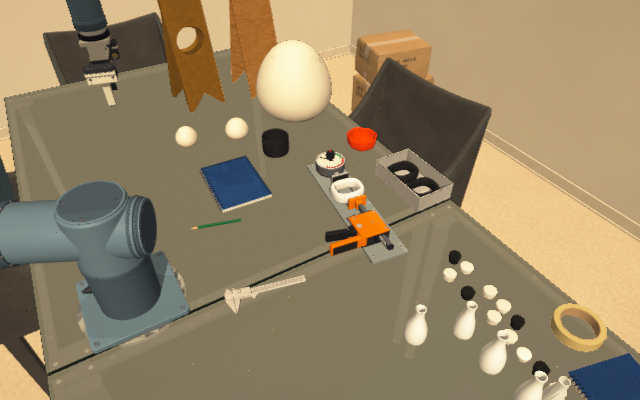

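The top view shows the dial at (254,150), the ring at (296,157), the clamp at (352,172) and the handle and trigger hanging towards the robot at (355,200). The scene view shows the same stand, with the dial at (330,162) and the clamp at (365,230). I'll enlarge both.

```bash
python3 - <<'E'
import cv2,numpy as np
a=cv2.imread('pics/top0.png')[125:225,230:390]; b=cv2.imread('pics/scene0.png')[140:265,300:420]
a=cv2.resize(a,None,fx=5,fy=5,interpolation=cv2.INTER_CUBIC);b=cv2.resize(b,None,fx=4.8,fy=4.8,interpolation=cv2.INTER_CUBIC)
cv2.imwrite('pics/topc.png',a);cv2.imwrite('pics/scenec.png',b)
E
```

```text
(no output)
```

View pics/topc.png

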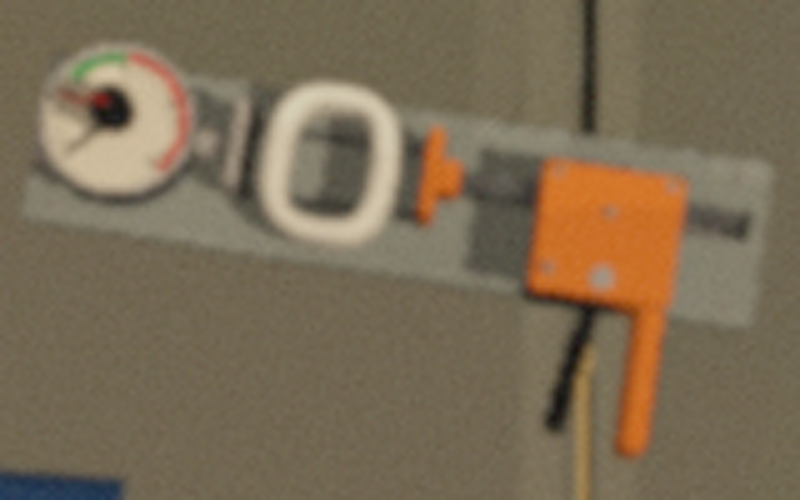

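View pics/scenec.png

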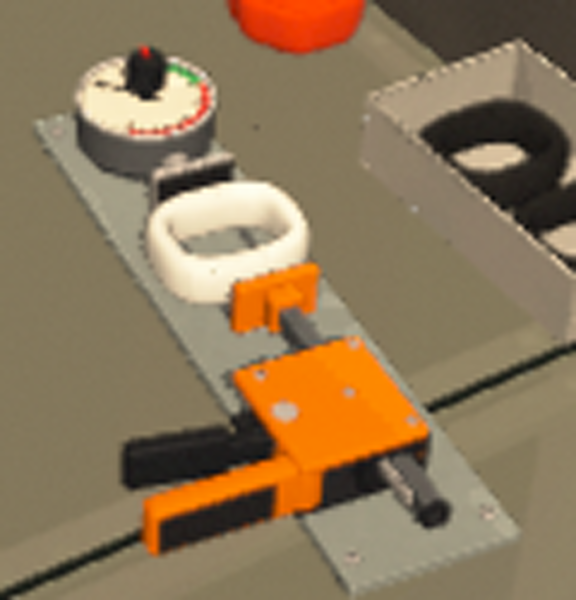

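```bash
python3 - <<'E'
from h import *
import pickle
D=pickle.load(open('d0.pkl','rb'));t=lambda u,v:(230+(u+.5)/5-.5,125+(v+.5)/5-.5);s=lambda u,v:(300+(u+.5)/4.8-.5,140+(v+.5)/4.8-.5)
T,S=D['top'],D['scene']
tc=[at(T,*t(*p),12) for p in[(773,162),(752,327),(22,217)]]; sc=[at(S,*s(*p),12) for p in[(520,533),(350,597),(37,122)]]
for a,b in zip(tc,sc):print(a.round(1),b.round(1))
for n,a,b in[('knob',(110,105),(146,55)),('handle tip top',(632,455),(150,500)),('trig tip',(553,425),(125,447)),('bolt',(601,278),(286,410)),('bezel',(117,120),(146,100))]:
    print(n,*tri(ray(T,*t(*a)),ray(S,*s(*b))))
m=lambda c:((c[0]+c[2])/2,np.degrees(np.arctan2(*(c[2]-c[1])[:2][::1]*np.array([-1,1]))))
print(m(tc),m(sc))
E
```

```text
[ 625.5 -208.1   12. ] [ 621.1 -206.6   12. ]
[ 527.  -195.5   12. ] [ 520.3 -197.9   12. ]
[580.  224.7  12. ] [580.  225.4  12. ]
knob [623.71887895 165.73473855  84.45499057] [np.float64(1.0347619436709317), np.float64(1.0347619436708986)]
handle tip top [ 446.78194558 -122.78569497   52.19204785] [np.float64(1.253468921907823), np.float64(1.2534689219078494)]
trig tip [461.29993767 -79.13956661  44.87630379] [np.float64(0.9119191241922028), np.float64(0.911919124192225)]
bolt [ 543.32499655 -104.15293453   52.27706029] [np.float64(0.6478669228465229), np.float64(0.6478669228464214)]
bezel [626.26548471 167.67614649  49.03661297] [np.float64(1.417945594866618), np.float64(1.4179455948664625)]
(array([602.72358997,   8.27481539,  12.        ]), np.float64(-7.184926605648441)) (array([600.53528417,   9.41013727,  12.        ]), np.float64(-8.030888919536354))
```

```bash
python3 - <<'E'
from h import *
import pickle
W={}
robot.move_ptp([623,166,170],[np.pi,0,1.9]); W['k']=cam('wrist','wk')
d=W['k'];print(robot.current_t(),d['eye'],d['orientation'],[proj(d,p).round() for p in[(623.7,165.7,80),(626,167,53)]])
pickle.dump(W,open('w.pkl','wb'))
E
```

```text
2.3917 [599.00712358 240.55870858 336.59908063] [2.86215421e+00 4.39829630e-04 3.30107778e-01] [array([324., 198.]), array([327., 188.])]
```

View pics/wk.png

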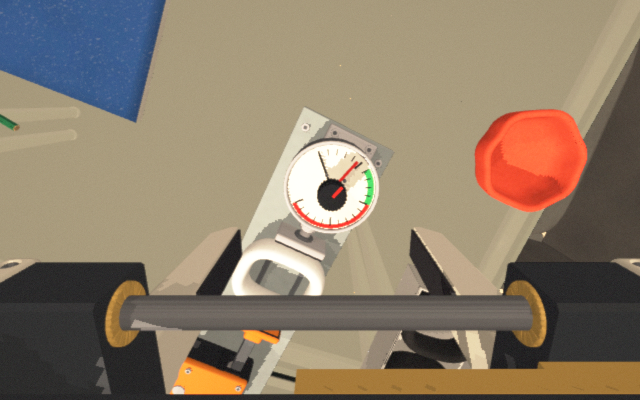

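The wrist view shows the knob top at (331,194) and the bezel centre at (332,185). The needle tip is at (319,152) and the red tip at (358,162), so the peak is about 1.2 rad.

```bash
python3 - <<'E'
from h import *
import pickle
D=pickle.load(open('d0.pkl','rb'));W=pickle.load(open('w.pkl','rb'));t=lambda u,v:(230+(u+.5)/5-.5,125+(v+.5)/5-.5);s=lambda u,v:(300+(u+.5)/4.8-.5,140+(v+.5)/4.8-.5)
T,S,K=D['top'],D['scene'],W['k']
print('knob',tri(ray(T,*t(110,105)),ray(S,*s(146,55)),ray(K,331,194)),at(K,331,194,80),'bezel',at(K,332,185,53),at(T,*t(117,120),53))
print('corner +x+y, -x+y',at(K,394,152,12),at(K,305,108,12))
img=K['img'];
robot.move_ptp([480,-98,200],[np.pi,0,3.005]); W['h']=cam('wrist','wh')
d=W['h'];print(robot.current_t(),[proj(d,p).round() for p in[(447,-123,47),(461,-79,45)]],robot.current_contact_force())
pickle.dump(W,open('w.pkl','wb'))
c=cv2.resize(img[120:240,270:400],None,fx=4,fy=4,interpolation=cv2.INTER_CUBIC)
cv2.imwrite('pics/kc.png',c)
E
```

```text
knob (array([626.52733211, 168.95296973,  80.02553847]), [np.float64(2.7719386545642326), np.float64(1.8854962344658002), np.float64(1.9027510022976502)]) [627.79011853 170.39253306  80.        ] bezel [628.9069976  171.22507629  53.        ] [626.38152843 166.51376602  53.        ]
corner +x+y, -x+y [680.39500373 213.27257716  12.        ] [583.55269577 224.95404089  12.        ]
3.8833 [array([294., 146.]), array([340., 154.])] [-0.4785798   0.53097748  0.50284521]
```

View pics/wh.png

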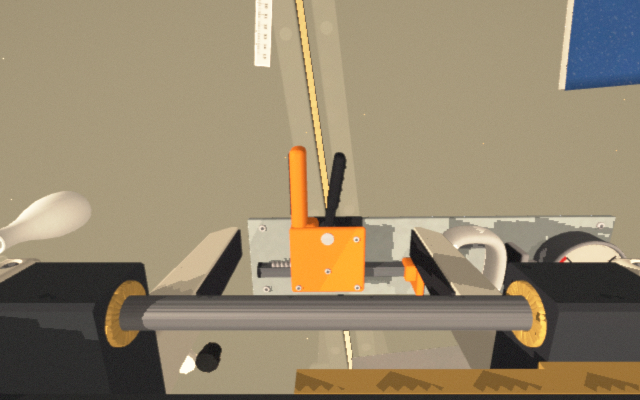

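View pics/kc.png

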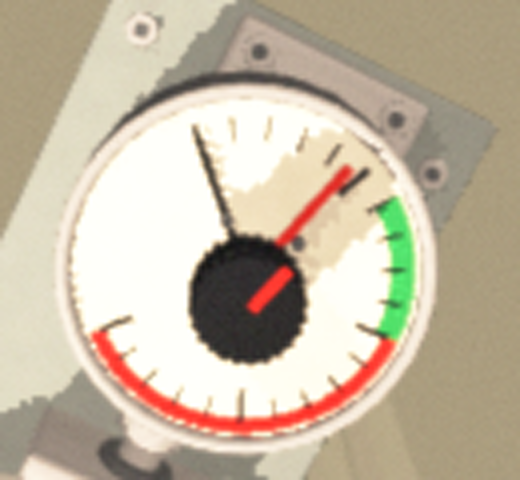

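The handle view shows the handle tip at (298,148), with its outer edge at about column 290. The trigger tip is at (340,154). The plate's near edge runs from (248,217) to (614,217). In the dial crop, the knob centre is at (249,300) and the peak reads about 1.13 rad. Next I'll take sub-edges in code.

```bash
python3 - <<'E'
from h import *
import pickle
D=pickle.load(open('d0.pkl','rb'));W=pickle.load(open('w.pkl','rb'));H=W['h'];K=W['k']
a,b=at(H,248,217,12),at(H,614,217,12);v=b-a;print('corners',a,b,np.linalg.norm(v),np.degrees(np.arctan2(v[0],v[1])))
th=np.arctan2(v[0],v[1]);ey=np.array([np.sin(th),np.cos(th)]);ex=np.array([np.cos(th),-np.sin(th)])
o=(a+b)[:2]/2+50*ex; print('origin',o)
k=at(K,332.2,195,80)[:2]; print('knob',k,'in stand',(k-o)@ex,(k-o)@ey)
hsv=cv2.cvtColor(H['img'],cv2.COLOR_BGR2HSV)
org=(hsv[...,0]<18)&(hsv[...,1]>190)&(hsv[...,2]>120); blk=hsv[...,2]<75
for r in range(144,226,6):
    u=np.where(org[r,270:325])[0]+270; w=np.where(blk[r,308:362])[0]+308
    f=lambda p:((p[:2]-o)@ex).round(1).item().__str__()+','+str(((p[:2]-o)@ey).round(1).item())
    print(r,u.min() if len(u) else None,u.max() if len(u) else None, f(at(H,u.min()-.5,r,47)) if len(u) else '', w.min() if len(w) else None,w.max() if len(w) else None,f(at(H,w.max()+.5,r,45)) if len(w) else '')
E
```

```text
corners [ 524.38804881 -192.62699461   12.        ] [582.024693   224.20183704  12.        ] 420.7947928014725 7.872603338463796
origin [602.73512444   8.93887589]
knob [628.99637919 169.9063835 ] in stand 3.965878863826294 163.04742809903027
144 None None  None None 
150 291 304 -132.8,-155.5 None None 
156 289 304 -126.8,-157.7 334 344 -126.5,-102.5
162 289 305 -120.9,-157.8 333 344 -120.5,-102.4
168 289 305 -114.8,-158.0 332 344 -114.4,-102.3
174 290 305 -108.7,-157.2 331 342 -108.3,-104.2
180 290 305 -102.5,-157.4 330 342 -102.1,-104.1
186 290 305 -96.3,-157.6 330 340 -95.8,-106.1
192 291 305 -90.0,-156.8 329 339 -89.4,-107.0
198 291 305 -83.7,-157.0 328 338 -83.0,-108.0
204 291 306 -77.2,-157.2 328 337 -76.6,-108.9
210 291 306 -70.7,-157.3 326 335 -70.0,-110.9
216 292 306 -64.2,-156.5 325 335 -63.4,-110.9
222 292 318 -57.5,-156.7 319 361 -56.7,-83.6
```

```bash
python3 - <<'E'
from h import *
o=[np.pi,0,1.9]
robot.move_ptp([626.5,169.5,110],o)
print('down',robot.move_linear([626.5,169.5,62.5],speed=60,f_stop=6),robot.current_tcp_pos())
f0=np.array(robot.current_contact_force());m0=np.array(robot.current_ft_torque())
for g in(.32,.28,.26,.25,.24):
    robot.move_gripper(g); print(g,robot.current_gripper_width(),robot.current_finger_force(),(np.array(robot.current_contact_force())-f0).round(2),(np.array(robot.current_ft_torque())-m0).round(3))
    if np.max(robot.current_finger_force())>3: break
print(robot.current_t())
E
```

```text
down False [626.84532853 169.58063436  62.85081089]
0.32 0.3189835654974547 0.0 [-0.67  0.81 -0.48] [ 0.04  -0.063 -0.039]
0.28 0.28282861964119094 0.0 [-0.89 -1.29  0.01] [-0.025 -0.073 -0.019]
0.26 0.26020639150822006 1.072738878428936 [ 1.45  0.77 -2.  ] [ 0.178 -0.394  0.   ]
0.25 0.2573421647962948 9.976208657026291 [ 2.31  1.51 -1.94] [ 0.247 -0.596  0.054]
8.1833
```

```bash
python3 - <<'E'
from h import *
q0=np.array(robot.current_qpos());rd=lambda:np.mean([robot.current_ft_torque()[2] for _ in range(3)])
m0=rd();tot=0
for s in[.4,.4,.15]+[.05]*12:
    tot+=s;q=q0.copy();q[5]-=tot;robot.move_j(q);m=rd()-m0
    print(round(tot,2),round(m,3),np.round(robot.current_contact_force(),1),round(robot.current_finger_force(),1),round(robot.current_t(),2))
    if abs(m)>.09 and tot>.9: break
d=cam('wrist','r1'); 
E
```

```text
0.4 -0.077 [-2.2 -1.5  1.8] 9.9 8.65
0.8 -0.087 [-3.7 -4.7  4.7] 9.9 9.12
0.95 -0.048 [-5.3 -4.7  3.9] 9.9 9.38
1.0 -0.034 [-5.3 -6.5  4.9] 9.9 9.63
1.05 -0.09 [-5.2 -7.   4. ] 9.9 9.88
```

```bash
python3 - <<'E'
from h import *
q0=np.array(robot.current_qpos());rd=lambda:np.mean([robot.current_ft_torque()[2] for _ in range(5)])
for i in range(1,5):
    q=q0.copy();q[5]-=.05*i;robot.move_j(q)
    print(.05*i,round(rd(),3),np.round(robot.current_contact_force(),1),round(robot.current_finger_force(),1),round(robot.current_t(),2))
d=cam('wrist');K=d['img']
p=proj(d,[626.5,169.5,55]);print(p)
x,y=[int(v) for v in p]
cv2.imwrite('pics/r2.png',cv2.resize(K[max(0,y-70):y+70,x-90:x+90],None,fx=4,fy=4,interpolation=cv2.INTER_CUBIC))
E
```

```text
0.05 -0.086 [-0.9 -2.4  2.1] 9.9 10.18
0.1 -0.147 [-2.7 -2.5  2.2] 9.9 10.43
0.15000000000000002 -0.032 [-3.4 -3.3  3.3] 10.0 10.68
0.2 -0.055 [-3.3 -4.9  2.3] 10.0 10.93
[328.53308429 237.57845702]
```

View pics/r2.png

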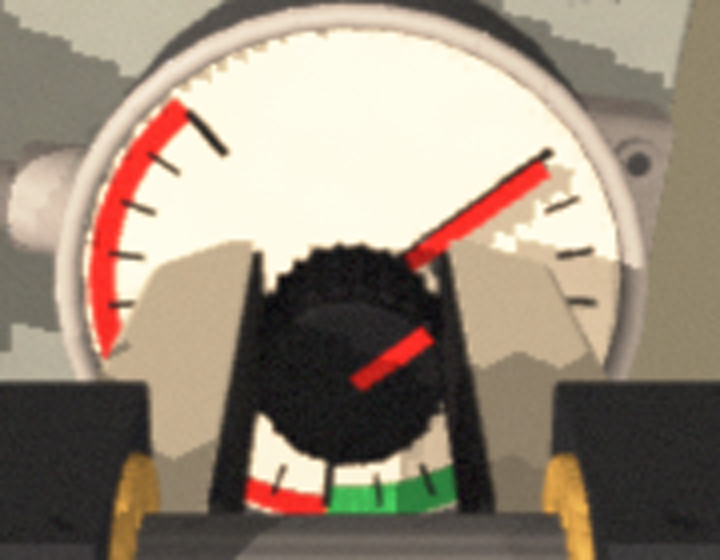

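The red hand now lies against the needle at zero (tips about (548,155) and (548,172)). I'll nudge a little further to make sure it is on the stop, release, and check it numerically.

```bash
cat >> h.py <<'E'
def reddir(d,c,z=57):
    "angle (world, rad) of the thin red hand about dial centre c by unwarping dial to a polar map"
    th=np.arange(0,2*np.pi,.01);rs=np.arange(16,28,1.)
    P=np.array([[proj(d,[c[0]+r*np.cos(t),c[1]+r*np.sin(t),z]) for r in rs] for t in th],np.float32)
    I=cv2.remap(d['img'],P[...,0],P[...,1],cv2.INTER_LINEAR).astype(float)
    red=((I[...,2]-I[...,:2].max(-1))>60).mean(1); dark=(I.max(-1)<110).mean(1)
    return red,dark,th
E
python3 - <<'E'
from h import *
q=np.array(robot.current_qpos())
for i in range(2): q[5]-=.06;robot.move_j(q);print(robot.current_ft_torque()[2])
robot.move_gripper(.32);p=np.array(robot.current_tcp_pos())
robot.move_linear([p[0],p[1],110],speed=100)
robot.move_ptp([626.5,169.5,150],[np.pi,0,3.005])
d=cam('wrist','r3');print(robot.current_t())
red,dark,th=reddir(d,[627.5,170.5])
pk=lambda m:[(round(t,2),round(v,2)) for t,v in zip(th,m) if v>.5]
print('red',pk(red));print('dark',pk(dark))
p=proj(d,[627,170,55]);print(p);x,y=[int(v) for v in p]
cv2.imwrite('pics/r3c.png',cv2.resize(d['img'][y-60:y+60,x-60:x+60],None,fx=4,fy=4,interpolation=cv2.INTER_CUBIC))
E
```

```text
0.00239546537491225
-0.06205780345906464
12.8917
red [(np.float64(2.18), np.float64(0.75)), (np.float64(2.19), np.float64(0.92)), (np.float64(2.2), np.float64(1.0)), (np.float64(2.21), np.float64(1.0)), (np.float64(2.22), np.float64(1.0)), (np.float64(2.23), np.float64(1.0)), (np.float64(2.24), np.float64(1.0)), (np.float64(2.25), np.float64(1.0)), (np.float64(2.26), np.float64(1.0)), (np.float64(2.27), np.float64(1.0)), (np.float64(2.28), np.float64(1.0)), (np.float64(2.29), np.float64(1.0)), (np.float64(2.3), np.float64(1.0)), (np.float64(2.31), np.float64(0.92)), (np.float64(2.32), np.float64(0.83)), (np.float64(2.33), np.float64(0.58))]
dark [(np.float64(5.72), np.float64(0.58)), (np.float64(5.73), np.float64(0.58)), (np.float64(5.74), np.float64(0.58)), (np.float64(5.75), np.float64(0.58)), (np.float64(5.83), np.float64(0.58)), (np.float64(5.84), np.float64(0.58)), (np.float64(5.85), np.float64(0.58)), (np.float64(5.86), np.float64(0.58)), (np.float64(5.87), np.float64(0.58)), (np.float64(5.88), np.float64(0.58)), (np.float64(5.89), np.float64(0.58)), (np.float64(5.9), np.float64(0.58)), (np.float64(5.91), np.float64(0.58)), (np.float64(5.99), np.float64(0.58)), (np.float64(6.0), np.float64(0.58)), (np.float64(6.01), np.float64(0.58)), (np.float64(6.02), np.float64(0.58))]
[325.02782183 192.666643  ]
```

View pics/r3c.png

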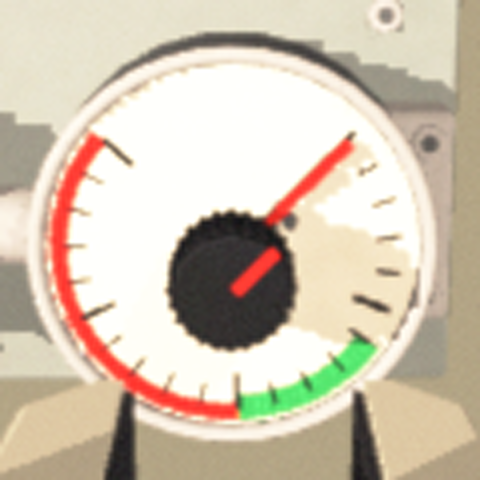

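The red hand sits on the needle at zero, so the reset is done. Next I'll straddle the handle and make one full stroke; there is about 20 mm of slack left, so that is safe.

```bash
cat >> h.py <<'E'
def peakread(d,c):
    th=np.arange(-1.2,2.8,.02);rs=np.arange(13,27,1.)
    P=np.array([[proj(d,[c[0]+r*np.cos(t),c[1]+r*np.sin(t),56]) for r in rs] for t in th],np.float32)
    I=cv2.remap(d['img'],P[...,0],P[...,1],cv2.INTER_LINEAR).astype(float)
    red=(I[...,2]-I[...,1]).mean(1);drk=255-I.mean(-1).mean(1)
    i,j=red.argmax(),drk.argmax()
    return round(2.255-th[i],2),round(red[i]-np.median(red)),round(2.255-th[j],2),round(drk[j]-np.median(drk))
E
python3 - <<'E'
from h import *
o=[np.pi,0,3.005]
robot.move_ptp([479.3,-117,110],o); robot.move_gripper(1.0)
print('down',robot.move_linear([479.3,-117,16],speed=110,f_stop=8),robot.current_tcp_pos(),robot.current_t())
f0=np.array(robot.current_contact_force());ey=np.array([.137,.9906,0])
for n,c in(('top',(625,168)),('scene',(627,169))): print(n,peakread(cam(n,n+'1'),c))
for g in(.85,.7,.6,.5,.42):
    robot.move_gripper(g);f=np.array(robot.current_contact_force())-f0
    print(g,round(robot.current_gripper_width(),3),round(robot.current_finger_force(),1),(f@ey).round(1),round(robot.current_t(),2))
for n,c in(('top',(625,168)),('scene',(627,169))): print(n,peakread(cam(n,n+'2'),c))
E
```

```text
down False [ 479.77949725 -117.24200274   16.49114206] 16.2417
top (np.float64(0.09), 24, np.float64(2.01), 45)
scene (np.float64(-0.07), 67, np.float64(1.83), 25)
0.85 0.849 0.0 -0.3 16.83
0.7 0.704 1.1 1.2 17.32
0.6 0.599 2.3 4.6 17.75
0.5 0.503 3.0 4.9 18.18
0.42 0.422 3.2 5.3 18.57
top (np.float64(0.09), 24, np.float64(2.01), 44)
scene (np.float64(-0.09), 56, np.float64(1.83), 19)
```

```bash
cat > sq.py <<'E'
from h import *
import sys
def look():
    return peakread(cam('top'),(625,168))[:2]+peakread(cam('scene'),(627,169))[:2]
def stroke():
    robot.move_gripper(1.0);robot.sleep(.15)
    print('released',round(robot.current_t(),2),[float(x) for x in look()])
    robot.move_gripper(.78);g=.78
    while g>.345:
        ff=robot.current_finger_force();
        g-=.06 if ff<5 else .02
        robot.move_gripper(g);ff=robot.current_finger_force();w=robot.current_gripper_width()
        r=look() if ff>4.5 else None
        print(round(g,3),round(w,3),round(ff,1),round(robot.current_t(),2),r and [float(x) for x in r])
        if r and (r[0]>1.6 and r[2]>1.5): return True
        if ff>22 : return True
        if r and max(r[0],r[2])>1.75: return True
    return False
for i in range(int(sys.argv[1])):
    if stroke(): print('hold');break
E
python3 sq.py 2
```

```text
released 19.82 [0.11, 23.0, -0.07, 62.0]
0.72 0.718 1.0 20.86 None
0.66 0.658 1.1 21.23 None
0.6 0.601 2.3 21.59 None
0.54 0.538 2.9 21.96 None
0.48 0.481 3.0 22.32 None
0.42 0.422 3.2 22.69 None
0.36 0.363 6.8 23.15 [0.09, 24.0, -0.07, 62.0]
0.34 0.349 18.8 23.48 [0.09, 23.0, -0.07, 62.0]
released 24.71 [0.09, 24.0, -0.07, 62.0]
0.72 0.718 1.0 25.75 None
0.66 0.659 2.2 26.12 None
0.6 0.601 2.4 26.48 None
0.54 0.542 3.1 26.85 None
0.48 0.484 3.2 27.22 None
0.42 0.422 3.3 27.58 None
0.36 0.365 8.1 28.04 [0.15, 24.0, -0.01, 53.0]
0.34 0.349 17.3 28.4 [0.41, 21.0, 0.19, 48.0]
```

```bash
sed -i 's/g>.345/g>.36/; s/ff>22/ff>26/' sq.py; python3 sq.py 1
```

```text
released 29.62 [0.39, 21.0, 0.19, 50.0]
0.72 0.719 1.5 30.67 None
0.66 0.658 3.4 31.03 None
0.6 0.602 4.2 31.4 None
0.54 0.542 5.3 31.87 [1.21, 19.0, -0.45, 26.0]
0.52 0.524 6.1 32.23 [1.61, 19.0, -0.23, 25.0]
0.5 0.502 6.6 32.6 [1.67, 20.0, -0.39, 24.0]
0.48 0.487 7.0 32.98 [1.61, 25.0, -0.23, 24.0]
0.46 0.464 7.4 33.35 [1.69, 26.0, -0.29, 24.0]
0.44 0.444 8.0 33.73 [1.79, 34.0, -0.27, 24.0]
hold
```

```bash
python3 - <<'E'
from h import *
c=[]
for n in('top','scene'):
    d=cam(n,n+'9');x,y=[int(round(v)) for v in proj(d,[627,169,56])]
    c.append(cv2.resize(d['img'][y-22:y+22,x-22:x+22],(395,395),interpolation=cv2.INTER_CUBIC))
    a=np.linspace(-2.4,2.4,13)
    for A in (0,.5,1,1.4,1.87,2.33): print(n,A,((np.array(proj(d,[627+24*np.cos(2.255-A),169+24*np.sin(2.255-A),54]))-[x-22,y-22])*395/44).round())
cv2.imwrite('pics/f.png',np.hstack(c));print(robot.current_finger_force(),robot.current_contact_force(),robot.current_t())
E
```

```text
top 0 [135. 245.]
top 0.5 [121. 211.]
top 1 [125. 174.]
top 1.4 [142. 149.]
top 1.87 [173. 130.]
top 2.33 [208. 126.]
scene 0 [124. 188.]
scene 0.5 [144. 171.]
scene 1 [176. 162.]
scene 1.4 [205. 162.]
scene 1.87 [236. 170.]
scene 2.33 [258. 185.]
8.00400270614773 [-1.36875349 14.76935838  4.77881516] 33.825
```

View pics/f.png

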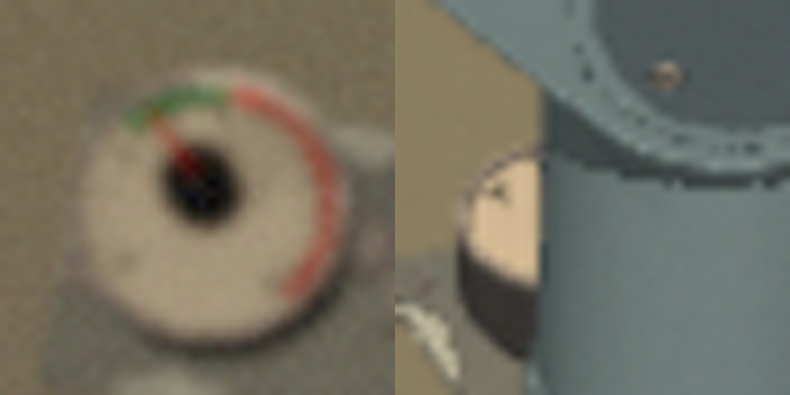

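The top view shows the red hand and needle at (152,115), just inside the green band that runs from (130,122) to (230,95). That is about 1.6 rad; the arm hides the scene view. I'll take one more gentle step towards the middle of the band and check that it is steady.

```bash
python3 - <<'E'
from h import *
def rep(): print(round(robot.current_gripper_width(),3),round(robot.current_finger_force(),1),np.round(robot.current_contact_force(),1),[float(np.median([peakread(cam('top'),c)[0] for _ in range(3)])) for c in((625,168),(627,170))],round(robot.current_t(),2))
rep();robot.sleep(.5);rep()
robot.move_gripper(.425);rep();robot.sleep(1);rep()
for n in 'ab':
    d=cam('top');i=cv2.resize(d['img'][125:175,230:280],None,fx=8,fy=8,interpolation=cv2.INTER_CUBIC).astype(int)
# red hand blob vs knob centre: mean of red pixels off the band
r=(i[...,2]-i[...,1]>45);ys,xs=np.nonzero(r);
x0,y0=[int(v) for v in (np.array(proj(d,[627,169,52]))-[230,125])*8]
R=np.hypot(xs-x0,ys-y0);m=R<85;print(x0,y0,[(k,round(np.degrees(np.arctan2(xs[(R>k)&(R<k+12)]-x0,y0-ys[(R>k)&(R<k+12)]).mean()) if ((R>k)&(R<k+12)).any() else 0,1)) for k in range(20,100,12)])
E
```

```text
0.449 8.0 [-1.4 14.8  4.8] [1.81, 1.81] 34.12
0.443 8.0 [-0.9 15.3  4.2] [1.79, 1.81] 34.92
0.429 10.6 [-1.4 12.   4. ] [1.93, 2.01] 35.47
0.432 10.6 [-1.8 12.5  4. ] [1.93, 2.01] 36.77
177 187 [(20, np.float64(-12.6)), (32, np.float64(-13.3)), (44, np.float64(-13.4)), (56, 0), (68, 0), (80, np.float64(25.2)), (92, np.float64(30.8))]
```

```bash
python3 - <<'E'
from h import *
d=cam('top','top10');a=cv2.imread('pics/top1.png');th=np.arange(-1,2.8,.1);rs=np.arange(15,30,1.)
P=np.array([[proj(d,[626+r*np.cos(t),168+r*np.sin(t),55]) for r in rs] for t in th],np.float32)
f=lambda im:cv2.remap(im,P[...,0],P[...,1],cv2.INTER_LINEAR).astype(float)
D=(f(d['img'])-f(a)).mean(1)
for t,v in zip(th,D):print(round(2.255-t,2),v.round().astype(int))
print(robot.current_finger_force(),robot.current_t())
E
```

```text
3.26 [1 1 1]
3.16 [0 0 0]
3.06 [-1 -1 -1]
2.96 [ 0  0 -1]
2.86 [ 0 -1 -1]
2.76 [0 0 0]
2.66 [1 1 0]
2.56 [2 2 1]
2.46 [1 1 0]
2.36 [1 0 1]
2.26 [-2 -3  1]
2.16 [-8 -9 -2]
2.06 [-13 -17   2]
1.96 [-17 -23   8]
1.86 [-13 -17  10]
1.76 [-5 -8  8]
1.66 [-1 -1  5]
1.56 [-1 -1  1]
1.46 [-1 -1 -2]
1.36 [ 0  1 -1]
1.26 [ 0 -1 -1]
1.16 [1 1 0]
1.06 [2 1 0]
0.96 [1 1 0]
0.86 [2 1 1]
0.76 [-1 -1 -1]
0.66 [-1 -1 -1]
0.56 [-1 -1  0]
0.46 [1 1 1]
0.36 [7 6 3]
0.26 [14 16  6]
0.16 [26 30 10]
0.06 [32 38 13]
-0.04 [25 29 12]
-0.14 [14 15  9]
-0.24 [5 5 4]
-0.34 [3 2 2]
-0.44 [3 2 2]
10.58280000812374 36.9167
```

```bash
python3 -c "
from bench import robot, imaging
print(robot.hand_in())"
```

```text
the job is handed in; nothing more can be done
None
```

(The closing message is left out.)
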